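# Open the sprung lid of a powder analyser and take out the measured cup

### The job

The measurement is finished. Press the release key on the front of the bench analyser and let its sprung lid swing fully open by itself, without ever touching the lid. Then lift the sample cup off the measuring plate, keep it upright, and set it down gently, standing, in the steel tray with the two other cups, leaving those, the vial and the ring mould where they are and the lid open.

Things in the scene. Friction and masses are not known exactly. Their poses are not given: they have to be found in the camera images.
- analyser: Fixed bench analyser, pale housing, 250 wide (y), x from -155 (front) to +150 (back); origin on the bench; x to the back, z up. Its front is a console sloping 14 deg, from 74 high at the front edge up to 100 at x = -50: display at +y, keypad at -y, release key in the middle. Behind is a flat deck 100 high; the lid stands on it.
- key_top (a point): Centre of the top face of the release key: plain grey, 48 wide (y) by 30, 7 proud of the console, 83 before the lid's front face. z is square to the console. It travels 6 along -z against a spring, 2 N at first, 6 N fully down (up to 2 N more while latched), and springs back when let go. The catch frees after about 3; a full press is always enough.
- lid (a joint): Lid angle in rad: 0 shut and latched, 1.75 fully open (10 deg beyond upright). The hinge line is along the analyser's y at x = +153, z = 106. A spring throws the lid open in about 1 s once the key frees the catch, and holds it open.
- lid_edge (a point): Middle of the lower front edge of the lid, a dark hollow hood 166 wide, 183 deep, over the cup. Shut, it spans x = -33 to +150 of the analyser, up to 164 above the bench; its front edge swings up and back, never more than 2 forward of its shut front face. Open, it stands behind x = +145, up to 300 above the bench.
- window (a point): Centre of the measuring plate's surface, a dark disc of 90 diameter 102 above the bench, at x = +55, y = 0 of the analyser, where the sample cup stands. A low locating ring round the cup's foot (56 outside, 47 inside diameter) stands 2 above the plate. Hidden until the lid opens.
- cup_mid (a point): Centre (half-way up) of the sample cup to be taken out: closed white plastic cylinder, 40 diameter, 42 high, about 50 g, standing upright on the measuring plate under the lid, at its middle to within 2. Grasp it across its diameter; z is its axis.
- tray: Fixed shallow stainless tray, 220 long (its x) by 150 wide (its y), walls 2 thick and 10 high, floor top 2 above the bench; origin on the bench under its middle. The two measured cups stand in its +x half; its -x half is free.
- spare_a_mid (a point): Centre of a measured cup, same as the sample cup (40 diameter, 42 high), loose in the +x half of the tray.
- spare_b_mid (a point): Centre of the other measured cup, alike, loose in the +x half of the tray.
- vial_mid (a point): Centre of a loose capped glass vial, 28 diameter, 61 high, standing on the bench beyond the tray's +x end; 30 above its foot.
- ring_mid (a point): Centre of a loose dark-grey mould ring, 76 outside diameter, 26 high, 32 bore, lying flat on the bench before the tray's -x end.

How it is judged (in metres and radians):
On the way, in this order (a step that is already met when the one before it is completed fails the run):
1. the lid has sprung fully open (value of joint lid above 1.65 rad), for 0.2 s.
2. the cup is lifted clear of the measuring plate (z of cup_mid in the frame of analyser above 0.145 m), for 0.1 s.
At the end, for the whole second after the job is handed in: The lid is open (beyond 1.6 rad) and the sample cup stands upright (within 0.1 rad) at rest on the floor of the tray, within its walls (value of joint lid above 1.6 rad and x of cup_mid in the frame of tray between -0.092 and 0.092 m and y of cup_mid in the frame of tray between -0.057 and 0.057 m and height (world z) of cup_mid between 0.019 and 0.027 m and angle between cup_mid's own z axis and vertical below 0.1 rad and linear speed of cup below 0.03 m/s); the robot touches nothing.
It fails at once if the robot touches the lid (more than 1 N) (contact force between any of the fingers, the arm and lid above 1 N).
It fails at once if the sample cup is tipped by more than 0.5 rad (angle between cup_mid's own z axis and vertical above 0.5 rad).
It fails at once if the sample cup is dropped (falls freely, faster than 0.5 m/s, from more than some 12 mm) (contact force between the fingers and cup below 0.05 N and linear speed of cup above 0.5 m/s).
It fails at once if another cup, the vial or the ring mould is moved by more than 15 mm (distance of any of spare_a_mid, spare_b_mid, vial_mid, ring_mid from where it was at the start of the episode above 0.015 m).
It also fails if it takes over 48 s, if anything falls off the work surface, if the arm or the gripper's body presses on something with over 40 N, if the wrist force passes 120 N, or if a joint passes its speed limit or range.

### The arm

A 6-joint arm with a two-finger parallel gripper is mounted at the origin on the work surface. World frame = base frame: x ahead of the robot, y to its left, z up, the work surface at z = 0. Lengths are in m, angles in degrees, forces in N, time in s.
With the tool pointing down it reaches from about 0.25 to 0.775 m from the base axis. Payload 4 kg.
Tool frame: the origin (TCP) lies between the finger pads; the fingertips stand 25 mm ahead of it and the grasp point (between the pads) lies 6 mm ahead of it; z points along the fingers, y is the line along which they close (so a half turn about z gives the same grasp; the last joint's range is limited). The gripper opens to 85 mm and grips with 20 to 120 N. Pads are 22 mm wide; open, the fingers measure 114 mm over their backs; the gripper's body (76 mm by 85 mm) begins 54 mm behind the grasp point. The pads swing forward as they close: fully open they stand 13 mm farther back than shut.
Start: joints at [-74.605, 4.996, 78.535, -0, 96.463, -5.907], TCP at [0.2, -0.512, 0.256] pointing down, gripper open.
Joint ranges: [-177.83, 177.83], [-43.37, 116.18], [15.69, 146.23], [-61.86, 241.86], [9.47, 152.12], [-147.06, 147.06]. Speed limits (degrees/s): [159.86, 159.86, 180, 180, 180, 180].

### API

Orientations are given as a 3x3 rotation matrix whose columns are the frame's x, y, z axes.
In Python, from plant import status, cams, workorder gives the robot as it stands.
- The arm moves only by the shell command python3 -m inch 'ROWS' [FORCE]. ROWS is JSON, a list of rows, each an object of numbers: "tx", "ty", "tz": the shift along the tool's x, y, z in m; "rx", "ry", "rz": the turn, a rotation vector about the tool's x, y, z in degrees; "claw": the closure in counts, from 0 (fully open) to 255 (shut). A call has 1 to 10 rows; each row is the pose to reach, as a shift and turn from the pose commanded when the call began, along the tool's axes at that moment; what a row does not reach only later rows make up. A row lasts 1/8 s, in which the tool goes at most 62.5 mm and 10.7 degrees, less where a joint would pass 70% of its speed; a pose out of reach is approached as far as the arm can. A call with a gripper value outside its range is refused whole. The fingers move at their own pace and stop on an object; FORCE is the grip in N (left out, the last holds). Time passes only in rows, so rows that repeat a pose let the fingers close. It gives the time, the measured TCP pose, the force, the opening and the grip force at its end, in the units of the state.
- status.observe(): the state, without advancing time (a new reading comes with each control period).
- cams.capture(name): name is "scene" or "top" or "wrist"; returns a dict with "img" (400x640x3 uint8, red, green, blue), "z_map" (400x640 float32, m along the optical axis (not along the pixel's ray), 0 where there is no reading), "intrinsics" (3x3 intrinsics, pixels), "camera_from_world" (4x4, takes a point from world to camera coordinates); the wrist camera has in their place "mount" (4x4, takes a point from camera to tool coordinates, whose origin is the TCP and whose axes are the flange's). Camera axes: x right, y down, z forward; pixel columns grow to the right and rows downward; lengths in m; the calibration is good to about 2 mm. A picture is of the moment at which its call begins: read the wrist's pose just before it.
- workorder.job_done(): hands the job in; it is judged then, once.
The state is a dict: "t": time; "joint_positions": joint angles; "qvel": joint speeds; "tau": joint torques, N m; "ee_pos": TCP position; "eef_rot": TCP orientation; "wrist_force": force on the tool from outside, world axes, zero at the start; "wrist_torque": the same for the moment, N m; "finger_gap": finger opening in m; "grip_force": force on a finger pad.
Only numpy, scipy, OpenCV 4.12 (cv2) and the standard library are available. Lean on these libraries where they do the work, as an engineer would, in place of code of your own. Each camera call takes 0.05 s, during which the arm holds its last target. There are 200 camera calls.

## Working session

There is one attempt and no reset: what is moved stays moved. The work goes in short steps, Python scripts to look and compute and a shell command to move; the robot and the scene stay as the last step left them, time stands still between calls to the robot, and variables do not carry over. Pictures are saved under pics/ and viewed, at most 10 in all, crops included, and the job is handed in when it is done.

```bash
mkdir -p pics; ls; cat > h.py <<'E'
import numpy as np,cv2
from plant import status,cams,workorder
def save(n,f):
    c=cams.capture(n); cv2.imwrite(f,c['img'][:,:,::-1]); np.savez(f[:-4]+'.npz',**c); return c
def world(c):
    "HxWx3 world points from fixed camera"
    K=c['intrinsics'];z=c['z_map'];v,u=np.mgrid[:z.shape[0],:z.shape[1]]
    p=np.stack([(u-K[0,2])/K[0,0]*z,(v-K[1,2])/K[1,1]*z,z],-1)
    T=np.linalg.inv(c['camera_from_world']); return p@T[:3,:3].T+T[:3,3]
E
python3 - <<'E'
from h import *
s=status.observe();print(s)
save('scene','pics/s0.png');c=save('top','pics/t0.png')
print(c['camera_from_world'],c['intrinsics'])
E
```

```text
pics
{'t': 0.0, 'joint_positions': array([-7.46038008e+01,  5.04139532e+00,  7.86272838e+01, -1.49935470e-03,
        9.64634538e+01, -5.90681835e+00]), 'qvel': array([ 0.0572258 ,  0.02666356,  0.03124815, -0.03923681,  0.0421755 ,
       -0.07089475]), 'tau': array([ 5.23844828e-04, -3.51863015e+01, -3.13273394e+01, -7.46255137e-05,
        1.06629202e-02, -2.84849853e-05]), 'ee_pos': array([ 0.19968495, -0.51197991,  0.25509478]), 'eef_rot': array([[ 9.31673222e-01,  3.63296850e-01, -6.37334912e-04],
       [ 3.63297347e-01, -9.31670610e-01,  2.21648932e-03],
       [ 2.11457382e-04, -2.29658583e-03, -9.99997340e-01]]), 'wrist_force': array([-1.07675707, -0.3592853 ,  0.57378331]), 'wrist_torque': array([ 0.04835866, -0.00887304, -0.04455862]), 'grip_force': 0.0, 'finger_gap': 0.0855778602358609}
[[-1.68178336e-03 -9.99930694e-01  1.16523920e-02 -1.06013188e-02]
 [-9.98723018e-01  1.09116266e-03 -5.05088326e-02  5.35198139e-01]
 [ 5.04926174e-02 -1.17224571e-02 -9.98655636e-01  1.21388821e+00]
 [ 0.00000000e+00  0.00000000e+00  0.00000000e+00  1.00000000e+00]] [[487.99720455   0.         314.86087696]
 [  0.         487.99720455 198.37147006]
 [  0.           0.           1.        ]]
```

View pics/t0.png

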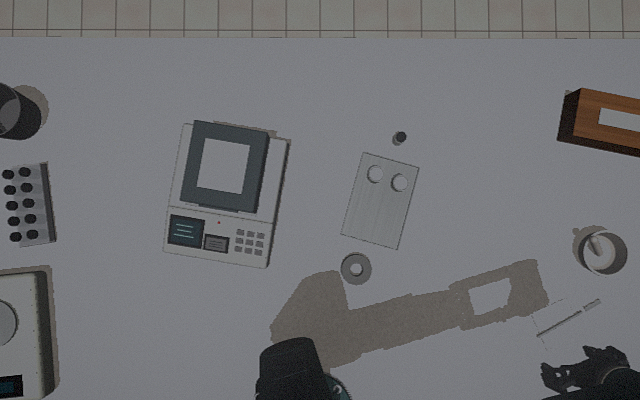

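View pics/s0.png

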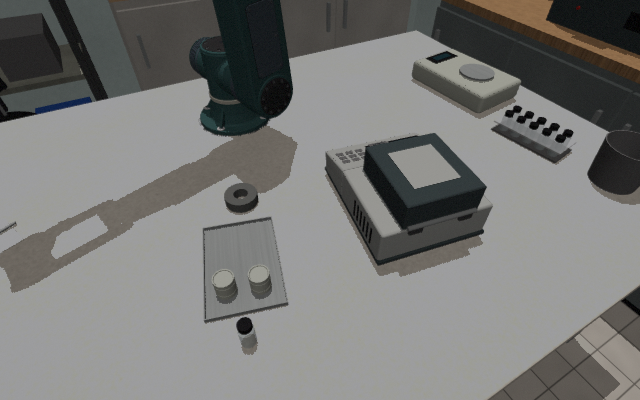

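The top view shows the analyser with its display at (186,230), its grey key at (216,243) and the lid around (225,165). The tray is centred near (380,200), with spare cups at (375,174) and (399,182), the vial at (399,138) and the ring at (356,268). The scene view agrees.

```bash
cat > m.py <<'E'
from h import *
c=dict(np.load('pics/t0.npz'));P=world(c)
for n,(u,v) in dict(key=(216,243),cupa=(375,174),cupb=(399,182),vial=(400,137),ring=(346,268),floor=(375,215),bench=(320,150),deckL=(178,190),deckR=(275,190),lid=(225,165)).items(): print(n,P[v,u].round(4))
def rect(mask,n):
    m=cv2.morphologyEx(mask.astype('uint8'),cv2.MORPH_OPEN,np.ones((3,3)))
    k,l,st,_=cv2.connectedComponentsWithStats(m); i=1+st[1:,4].argmax()
    q=P[l==i][:,:2].astype('float32'); (x,y),(w,h),a=cv2.minAreaRect(q*1000)
    print(n,len(q),round(x,1),round(y,1),round(w,1),round(h,1),round(a,2),P[l==i][:,2].mean().round(4))
v,u=np.mgrid[:400,:640];z=P[...,2]
box=lambda a,b,c_,d:(u>=a)&(u<=b)&(v>=c_)&(v<=d)
A=box(150,300,105,280)
rect(A&(z>.06),'analyser all');rect(A&(z>.155)&(z<.175),'lidtop')
rect(A&(z>.095)&(z<.106),'deck')
g=c['img'].astype(int)
T=box(335,425,148,255)
rect(T&(z<.06)&(z>.006),'tray hi'); 
for n,b,lo,hi in [('a',box(364,386,162,186),.036,.055),('b',box(388,412,170,194),.036,.055),('vial',box(390,412,128,150),.05,.07),('ring',box(335,375,248,290),.018,.035)]:
    q=P[b&(z>lo)&(z<hi)];print(n,len(q),((q.min(0)+q.max(0))/2).round(4),np.ptp(q,0).round(4))
t=c['img'][105:280,150:300,::-1];t2=c['img'][145:260,335:425,::-1]
o=np.zeros((560,780,3),'uint8');o[:525,:450]=cv2.resize(t,None,fx=3,fy=3,interpolation=2);o[:345,450:720]=cv2.resize(t2,None,fx=3,fy=3,interpolation=2)
cv2.imwrite('pics/z0.png',np.clip(o*1.5,0,255).astype('uint8'))
E
python3 m.py
```

```text
key [0.427  0.221  0.0918]
cupa [ 0.5939 -0.1596  0.0413]
cupb [ 0.5741 -0.2189  0.0405]
vial [ 0.6828 -0.2191  0.0589]
ring [ 0.3624 -0.0877  0.0299]
floor [ 0.4933 -0.1641  0.0019]
bench [ 0.6596 -0.0248  0.0007]
deckL [0.5506 0.3084 0.1019]
deckR [0.5504 0.0827 0.1019]
lid [0.6013 0.1884 0.1667]
analyser all 14378 531.0 163.4 335.6 310.6 80.37 0.1282
lidtop 6148 600.5 193.6 166.6 183.7 80.26 0.1648
deck 3332 580.4 197.1 249.6 222.0 80.31 0.0998
tray hi 240 572.7 -221.4 40.2 39.3 5.84 0.0404
a 206 [ 0.5949 -0.1608  0.0424] [0.038  0.0379 0.0125]
b 214 [ 0.5727 -0.2212  0.0432] [0.0377 0.039  0.0138]
vial 84 [ 0.6837 -0.2201  0.0607] [0.0233 0.0235 0.0135]
ring 602 [ 0.3591 -0.1115  0.0264] [0.0743 0.0724 0.0161]
```

View pics/z0.png

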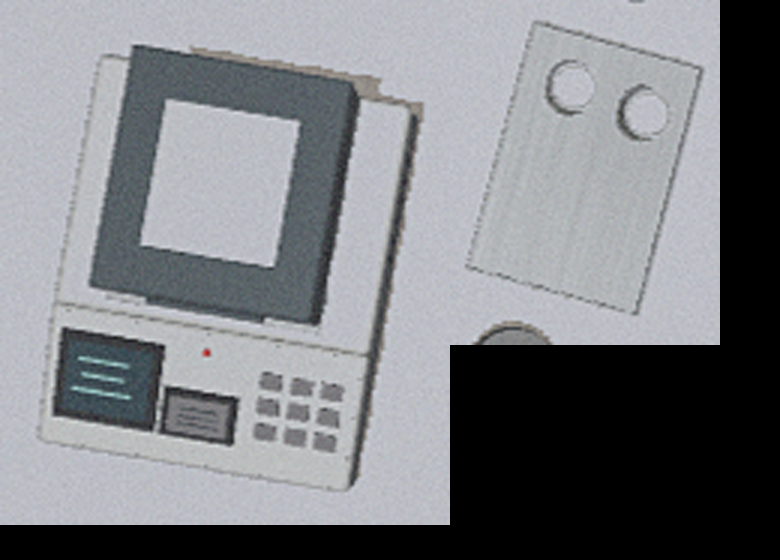

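The analyser yaw is about -9.7° and its origin about (0.543, 0.2035). From these the key is predicted at (0.428, 0.223), which matches the measured (0.427, 0.221, 0.092). Next I need the tray pose and a move planner.

```bash
cat >> h.py <<'E'
from scipy.spatial.transform import Rotation as Ro
a=np.radians(-9.7);O=np.array([.5428,.2035]);xa=np.array([np.cos(a),np.sin(a),0]);ya=np.array([-xa[1],xa[0],0]);up=np.array([0,0,1.])
def an(x,y,z): return np.r_[O+x*xa[:2]+y*ya[:2],z]
def frame(z,yh):
    "rotation with tool z and closing axis yh"
    z=z/np.linalg.norm(z);x=np.cross(yh,z);x/=np.linalg.norm(x);return np.stack([x,np.cross(z,x),z],1)
DOWN=frame(-up,ya)
t=np.radians(14);TILT=frame(np.sin(t)*xa-np.cos(t)*up,ya)
def plan(p,R):
    s=status.observe();M=s['eef_rot'];d=M.T@(np.array(p)-s['ee_pos'])
    r=Ro.from_matrix(M.T@R).as_rotvec(degrees=True)
    print('t',round(s['t'],2),'shift mm',(d*1000).round(1),'rot',r.round(2),'at',s['ee_pos'].round(4),'F',s['wrist_force'].round(1))
E
python3 - <<'E'
from h import *
c=dict(np.load('pics/t0.npz'));K=c['intrinsics'];T=np.linalg.inv(c['camera_from_world'])
def ray(u,v,h):
    d=T[:3,:3]@[(u-K[0,2])/K[0,0],(v-K[1,2])/K[1,1],1];o=T[:3,3];return o+d*(h-o[2])/d[2]
cs=np.array([ray((x-450)/3+335,y/3+145,.01) for x,y in [(535,22),(702,68),(636,313),(468,266)]])
C=cs.mean(0);tx=(cs[0]+cs[1]-cs[2]-cs[3])/2
print('tray',C,np.linalg.norm(tx),np.linalg.norm(cs[0]-cs[1]),np.degrees(np.arctan2(tx[1],tx[0])),'drop',C-tx/4)
k=an(-116,0,0) if 0 else np.array([.4277,.222,.091])
p=k-.025*TILT[:,2];print('press TCP',p)
h=p-.06*TILT[:,2]; h[2]=.256; plan(h,DOWN)
E
```

```text
tray [ 0.52963404 -0.17625986  0.01      ] 0.21398131855295574 0.1464684347903625 -15.678622520317482 drop [ 0.47812913 -0.16180321  0.01      ]
press TCP [0.42173842 0.22301903 0.11525739]
t 0.1 shift mm [ 4.615e+02 -6.116e+02  6.000e-01] rot [-3.00e-02 -1.60e-01 -1.49e+02] at [ 0.1997 -0.512   0.2552] F [ 0.3 -0.2 -0.1]
```

```bash
python3 -m inch '[{"tx":0.04,"ty":-0.05,"rz":-10,"claw":255},{"tx":0.08,"ty":-0.1,"rz":-20,"claw":255},{"tx":0.115,"ty":-0.15,"rz":-30,"claw":255},{"tx":0.15,"ty":-0.2,"rz":-40,"claw":255},{"tx":0.19,"ty":-0.25,"rz":-50,"claw":255},{"tx":0.225,"ty":-0.3,"rz":-60,"claw":255},{"tx":0.265,"ty":-0.35,"rz":-70,"claw":255},{"tx":0.3,"ty":-0.4,"rz":-80,"claw":255},{"tx":0.3,"ty":-0.4,"rz":-85,"claw":255},{"tx":0.3,"ty":-0.4,"rz":-85,"claw":255}]' 40
python3 - <<'E'
from h import *
p=np.array([.4217,.223,.1153])-.06*TILT[:,2]; p[2]=.256; plan(p,DOWN); print(status.observe()['joint_positions'].round(1))
E
```

```text
t 0.1 shift mm [ 4.614e+02 -6.116e+02  6.000e-01] rot [-3.00e-02 -1.60e-01 -1.49e+02] at [ 0.1997 -0.512   0.2552] F [ 0.3 -0.2 -0.1]
[-74.6   5.   78.6  -0.   96.5  -5.9]invalid input at $[0]: expected keys tx, ty, tz, rx, ry, rz, claw
```

```bash
python3 -m inch '[{"tx":0.04,"ty":-0.05,"tz":0,"rx":0,"ry":0,"rz":-10,"claw":255},{"tx":0.08,"ty":-0.1,"tz":0,"rx":0,"ry":0,"rz":-20,"claw":255},{"tx":0.115,"ty":-0.15,"tz":0,"rx":0,"ry":0,"rz":-30,"claw":255},{"tx":0.15,"ty":-0.2,"tz":0,"rx":0,"ry":0,"rz":-40,"claw":255},{"tx":0.19,"ty":-0.25,"tz":0,"rx":0,"ry":0,"rz":-50,"claw":255},{"tx":0.225,"ty":-0.3,"tz":0,"rx":0,"ry":0,"rz":-60,"claw":255},{"tx":0.265,"ty":-0.35,"tz":0,"rx":0,"ry":0,"rz":-70,"claw":255},{"tx":0.3,"ty":-0.4,"tz":0,"rx":0,"ry":0,"rz":-80,"claw":255},{"tx":0.3,"ty":-0.4,"tz":0,"rx":0,"ry":0,"rz":-85,"claw":255},{"tx":0.3,"ty":-0.4,"tz":0,"rx":0,"ry":0,"rz":-85,"claw":255}]' 40
python3 - <<'E'
from h import *
p=np.array([.4217,.223,.1153])-.06*TILT[:,2]; p[2]=.256; plan(p,DOWN); print(status.observe()['joint_positions'].round(1))
E
```

```text
t: 1.35
ee_pos: [0.3338, -0.0298, 0.2559]
eef_rot: [[-0.283, 0.959, -0.001], [0.959, 0.283, -0.0], [0.0, -0.001, -1.0]]
wrist_force: [-0.5, 0.7, 0.4]
finger_gap: 0.0001
grip_force: 0.0
t 1.35 shift mm [ 2.240e+02  1.427e+02 -1.000e-01] rot [-3.000e-02 -3.000e-02 -6.388e+01] at [ 0.3338 -0.0298  0.2559] F [-0.5  0.7  0.4]
[-14.8 -23.5 103.1  -0.  100.5 -31.2]
```

```bash
python3 -m inch '[{"tx":0.03,"ty":0.02,"tz":0,"rx":0,"ry":0,"rz":-9,"claw":255},{"tx":0.065,"ty":0.04,"tz":0,"rx":0,"ry":0,"rz":-18,"claw":255},{"tx":0.1,"ty":0.062,"tz":0,"rx":0,"ry":0,"rz":-27,"claw":255},{"tx":0.13,"ty":0.082,"tz":0,"rx":0,"ry":0,"rz":-36,"claw":255},{"tx":0.16,"ty":0.102,"tz":0,"rx":0,"ry":0,"rz":-45,"claw":255},{"tx":0.19,"ty":0.122,"tz":0,"rx":0,"ry":0,"rz":-54,"claw":255},{"tx":0.21,"ty":0.135,"tz":0,"rx":0,"ry":0,"rz":-60,"claw":255},{"tx":0.224,"ty":0.143,"tz":0,"rx":0,"ry":0,"rz":-63.9,"claw":255},{"tx":0.224,"ty":0.143,"tz":0,"rx":0,"ry":0,"rz":-63.9,"claw":255},{"tx":0.224,"ty":0.143,"tz":0,"rx":0,"ry":0,"rz":-63.9,"claw":255}]' 40
python3 - <<'E'
from h import *
p=np.array([.4217,.223,.1153])-.03*TILT[:,2]; plan(p,TILT); print(status.observe()['joint_positions'].round(1))
save('scene','pics/s1.png')
c=save('wrist','pics/w1.png')
E
```

```text
t: 2.6
ee_pos: [0.4086, 0.223, 0.256]
eef_rot: [[-0.985, 0.174, -0.001], [0.174, 0.985, -0.001], [0.0, -0.001, -1.0]]
wrist_force: [0.3, -0.6, -0.5]
finger_gap: -0.0001
grip_force: 0.0
t 2.6 shift mm [ -5.7   2.3 111.6] rot [ -0.09 -14.02  -0.31] at [0.4086 0.223  0.256 ] F [ 0.3 -0.6 -0.5]
[ 21.7  -5.8  89.3  -0.   96.6 -58.3]
```

View pics/w1.png

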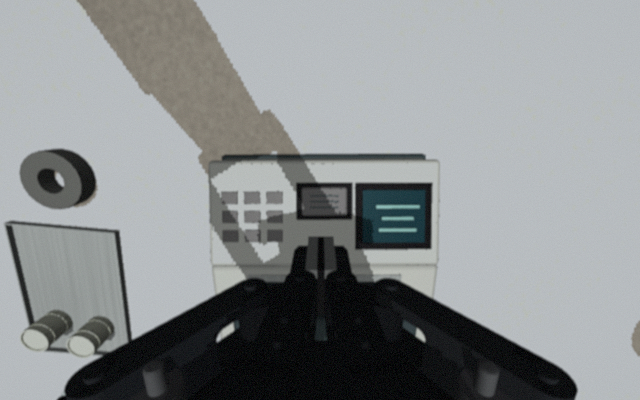

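The wrist view shows the key at about (325,201), in line with the fingers (column 321). I'll refine its position with the depth there.

```bash
python3 - <<'E'
from h import *
c=dict(np.load('pics/w1.npz'));K=c['intrinsics'];s=status.observe();z=c['z_map'];M=c['mount']
def w(u,v):
    d=np.median(z[v-2:v+3,u-2:u+3]);q=M@[(u-K[0,2])/K[0,0]*d,(v-K[1,2])/K[1,1]*d,d,1];return s['eef_rot']@q[:3]+s['ee_pos']
for u,v in [(325,201),(303,201),(347,201),(325,190),(325,213),(400,176)]:
    p=w(u,v);d=p[:2]-O;print((u,v),p.round(4),'analyser',(d@xa[:2]).round(4),(d@ya[:2]).round(4))
E
```

```text
(325, 201) [0.4257 0.2253 0.091 ] analyser -0.1191 0.0017
(303, 201) [0.4219 0.2026 0.0904] analyser -0.119 -0.0213
(347, 201) [0.4313 0.2481 0.086 ] analyser -0.1174 0.0252
(325, 190) [0.4147 0.2272 0.0883] analyser -0.1303 0.0018
(325, 213) [0.4378 0.2232 0.0937] analyser -0.1068 0.0017
(400, 176) [0.4162 0.3081 0.0779] analyser -0.1424 0.0818
```

```bash
python3 -m inch '[{"tx":-0.001,"ty":0.001,"tz":0.02,"rx":0,"ry":-5,"rz":0,"claw":255},{"tx":-0.003,"ty":0.002,"tz":0.045,"rx":0,"ry":-10,"rz":-0.3,"claw":255},{"tx":-0.006,"ty":0.002,"tz":0.07,"rx":0,"ry":-14,"rz":-0.3,"claw":255},{"tx":-0.006,"ty":0.002,"tz":0.095,"rx":0,"ry":-14,"rz":-0.3,"claw":255},{"tx":-0.006,"ty":0.002,"tz":0.111,"rx":0,"ry":-14,"rz":-0.3,"claw":255},{"tx":-0.006,"ty":0.002,"tz":0.111,"rx":0,"ry":-14,"rz":-0.3,"claw":255},{"tx":-0.006,"ty":0.002,"tz":0.111,"rx":0,"ry":-14,"rz":-0.3,"claw":255}]' 40
python3 - <<'E'
from h import *
plan([.4217,.223,.1153],TILT)
E
```

```text
t: 3.58
ee_pos: [0.4155, 0.2254, 0.1465]
eef_rot: [[-0.956, 0.166, 0.24], [0.161, 0.986, -0.04], [-0.244, 0.0, -0.97]]
wrist_force: [-0.5, 1.1, 0.1]
finger_gap: 0.0002
grip_force: 0.0
t 3.58 shift mm [ 1.3 -1.3 31.9] rot [0.06 0.1  0.15] at [0.4155 0.2254 0.1465] F [-0.5  1.1  0.1]
```

```bash
python3 -m inch '[{"tx":0,"ty":-0.001,"tz":0.015,"rx":0,"ry":0,"rz":0,"claw":255},{"tx":0,"ty":-0.001,"tz":0.028,"rx":0,"ry":0,"rz":0,"claw":255},{"tx":0,"ty":-0.001,"tz":0.032,"rx":0,"ry":0,"rz":0,"claw":255},{"tx":0,"ty":-0.001,"tz":0.035,"rx":0,"ry":0,"rz":0,"claw":255},{"tx":0,"ty":-0.001,"tz":0.037,"rx":0,"ry":0,"rz":0,"claw":255},{"tx":0,"ty":-0.001,"tz":0.037,"rx":0,"ry":0,"rz":0,"claw":255}]' 40
python3 - <<'E'
from h import *
plan([.4217,.223,.1153],TILT)
c=save('top','pics/t1.png');z=world(c)[...,2]
print('lid top px z',z[165,225],z[130:200:15,225])
E
```

```text
t: 4.32
ee_pos: [0.4228, 0.2226, 0.1093]
eef_rot: [[-0.957, 0.165, 0.237], [0.16, 0.986, -0.041], [-0.241, -0.002, -0.971]]
wrist_force: [-5.1, -1.5, 3.6]
finger_gap: 0.0002
grip_force: 2.5
t 4.33 shift mm [-0.3  0.2 -6.1] rot [-0.04 -0.06  0.21] at [0.4228 0.2226 0.1093] F [-5.1 -1.5  3.6]
lid top px z 0.2284510238555162 [0.18404059 0.20705155 0.22508946 0.23842327 0.23548013]
```

The lid is rising, so I'm backing off and giving it time to open fully.

```bash
python3 -m inch '[{"tx":0,"ty":0,"tz":0,"rx":0,"ry":0,"rz":0,"claw":255},{"tx":0,"ty":0,"tz":-0.02,"rx":0,"ry":0,"rz":0,"claw":255},{"tx":0,"ty":0,"tz":-0.05,"rx":0,"ry":0,"rz":0,"claw":255},{"tx":0,"ty":0,"tz":-0.09,"rx":0,"ry":0,"rz":0,"claw":200},{"tx":0,"ty":0,"tz":-0.13,"rx":0,"ry":5,"rz":0,"claw":100},{"tx":0,"ty":0,"tz":-0.15,"rx":0,"ry":10,"rz":0,"claw":0},{"tx":0,"ty":0,"tz":-0.15,"rx":0,"ry":14,"rz":0,"claw":0},{"tx":0,"ty":0,"tz":-0.15,"rx":0,"ry":14,"rz":0,"claw":0},{"tx":0,"ty":0,"tz":-0.15,"rx":0,"ry":14,"rz":0,"claw":0},{"tx":0,"ty":0,"tz":-0.15,"rx":0,"ry":14,"rz":0,"claw":0}]' 40
python3 - <<'E'
from h import *
c=save('top','pics/t2.png');P=world(c)
cv2.imwrite('pics/t2c.png',cv2.resize(c['img'][80:300,140:320,::-1],None,fx=2.7,fy=2.7))
v,u=np.mgrid[:400,:640]
d=P[...,:2]-O;X=d@xa[:2];Y=d@ya[:2];z=P[...,2]
m=(abs(X-.055)<.045)&(abs(Y)<.045)&(z>.13)&(z<.16)
q=P[m];print('cup top',m.sum(),((q.min(0)+q.max(0))/2).round(4),np.ptp(q,0).round(4),'nominal',an(.055,0,.144).round(4))
L=(abs(Y)<.08)&(z>.15)&(X>.06)&(X<.25)
print('lid min X',X[L&(z>.16)].min(),'max z',z[L].max())
print('edge',z[m&(abs(X-.055)<.03)].mean())
g=(q[:,:2]);print(cv2.minEnclosingCircle((g*1000).astype('float32')))
plan(an(.055,0,.256),DOWN)
E
```

```text
t: 5.62
ee_pos: [0.3871, 0.229, 0.2545]
eef_rot: [[-0.986, 0.165, 0.0], [0.165, 0.986, -0.001], [-0.0, -0.001, -1.0]]
wrist_force: [1.2, 0.9, 0.1]
finger_gap: 0.0855
grip_force: 0.0
cup top 260 [0.5962 0.1931 0.1398] [0.0388 0.0384 0.0186] nominal [0.597  0.1942 0.144 ]
lid min X 0.1574605222234138 max z 0.2947202171128481
edge 0.14234008183277447
((596.1736450195312, 193.41860961914062), 20.05793571472168)
t 5.67 shift mm [-2.128e+02  2.000e-01 -1.300e+00] rot [-0.04  0.02  0.23] at [0.3871 0.229  0.2546] F [-0.3  0.  -0.3]
```

View pics/t2c.png

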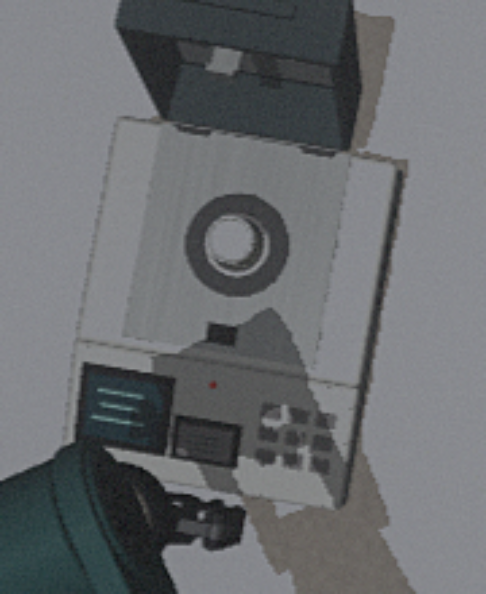

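The lid is open: its top is at z = 0.295 and it stays behind x = 0.157. The cup centre is at (0.596, 0.193), with its top near 0.144. I'll move over it and then descend.

```bash
python3 -m inch '[{"tx":-0.04,"ty":0,"tz":0,"rx":0,"ry":0,"rz":0.2,"claw":0},{"tx":-0.09,"ty":0,"tz":0,"rx":0,"ry":0,"rz":0.2,"claw":0},{"tx":-0.14,"ty":0,"tz":0,"rx":0,"ry":0,"rz":0.2,"claw":0},{"tx":-0.19,"ty":-0.001,"tz":0,"rx":0,"ry":0,"rz":0.2,"claw":0},{"tx":-0.212,"ty":-0.001,"tz":0,"rx":0,"ry":0,"rz":0.2,"claw":0},{"tx":-0.212,"ty":-0.001,"tz":0,"rx":0,"ry":0,"rz":0.2,"claw":0},{"tx":-0.212,"ty":-0.001,"tz":0.03,"rx":0,"ry":0,"rz":0.2,"claw":0},{"tx":-0.212,"ty":-0.001,"tz":0.06,"rx":0,"ry":0,"rz":0.2,"claw":0},{"tx":-0.212,"ty":-0.001,"tz":0.06,"rx":0,"ry":0,"rz":0.2,"claw":0}]' 40
python3 - <<'E'
from h import *
plan([.5962,.1933,.136],DOWN)
save('wrist','pics/w2.png')
E
```

```text
t: 6.8
ee_pos: [0.5937, 0.1931, 0.1919]
eef_rot: [[-0.986, 0.167, -0.007], [0.167, 0.986, -0.002], [0.006, -0.003, -1.0]]
wrist_force: [-0.8, 0.1, 0.0]
finger_gap: 0.0855
grip_force: 0.0
t 6.8 shift mm [-2.8  0.8 55.9] rot [-0.18 -0.36  0.06] at [0.5937 0.1931 0.1919] F [-0.8  0.1  0. ]
```

View pics/w2.png

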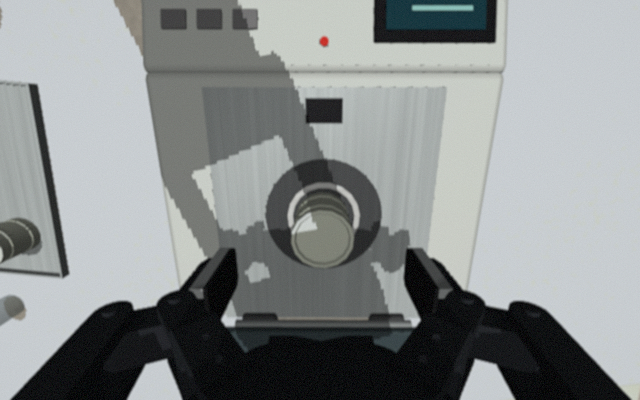

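The cup top is at (322,238), midway between the open pads (235 and 408), so it is well centred. I'll descend and grip.

```bash
python3 -m inch '[{"tx":-0.002,"ty":0.001,"tz":0.02,"rx":0,"ry":0,"rz":0,"claw":0},{"tx":-0.002,"ty":0.001,"tz":0.04,"rx":0,"ry":0,"rz":0,"claw":0},{"tx":-0.002,"ty":0.001,"tz":0.056,"rx":0,"ry":0,"rz":0,"claw":0},{"tx":-0.002,"ty":0.001,"tz":0.056,"rx":0,"ry":0,"rz":0,"claw":0},{"tx":-0.002,"ty":0.001,"tz":0.056,"rx":0,"ry":0,"rz":0,"claw":255},{"tx":-0.002,"ty":0.001,"tz":0.056,"rx":0,"ry":0,"rz":0,"claw":255},{"tx":-0.002,"ty":0.001,"tz":0.056,"rx":0,"ry":0,"rz":0,"claw":255},{"tx":-0.002,"ty":0.001,"tz":0.056,"rx":0,"ry":0,"rz":0,"claw":255},{"tx":-0.002,"ty":0.001,"tz":0.056,"rx":0,"ry":0,"rz":0,"claw":255},{"tx":-0.002,"ty":0.001,"tz":0.056,"rx":0,"ry":0,"rz":0,"claw":255}]' 35
```

```text
t: 8.1
ee_pos: [0.5992, 0.1936, 0.1402]
eef_rot: [[-0.986, 0.169, 0.002], [0.169, 0.986, -0.0], [-0.002, 0.0, -1.0]]
wrist_force: [1.3, 0.5, 4.8]
finger_gap: 0.0392
grip_force: 35.8
```

```bash
python3 -m inch '[{"tx":0,"ty":0,"tz":-0.01,"rx":0,"ry":0,"rz":0,"claw":255},{"tx":0,"ty":0,"tz":-0.03,"rx":0,"ry":0,"rz":0,"claw":255},{"tx":0,"ty":0,"tz":-0.06,"rx":0,"ry":0,"rz":0,"claw":255},{"tx":0,"ty":0,"tz":-0.09,"rx":0,"ry":0,"rz":0,"claw":255},{"tx":0,"ty":0,"tz":-0.105,"rx":0,"ry":0,"rz":0,"claw":255},{"tx":0,"ty":0,"tz":-0.11,"rx":0,"ry":0,"rz":0,"claw":255},{"tx":0,"ty":0,"tz":-0.11,"rx":0,"ry":0,"rz":0,"claw":255}]' 35
python3 - <<'E'
from h import *
b=np.radians(-15.7);ty=np.array([-np.sin(b),np.cos(b),0])
R=frame(-up,ty)
plan([.478,-.162,.248],R)
print(status.observe()['joint_positions'].round(1))
save('scene','pics/s2.png')
E
```

```text
t: 8.98
ee_pos: [0.5983, 0.1935, 0.2479]
eef_rot: [[-0.986, 0.169, -0.002], [0.169, 0.986, -0.001], [0.002, -0.001, -1.0]]
wrist_force: [-0.2, 0.5, -1.2]
finger_gap: 0.0391
grip_force: 35.5
t 8.97 shift mm [  58.6 -370.7    0.5] rot [-0.08 -0.08  6.  ] at [0.5983 0.1935 0.2479] F [-0.2  0.5 -1.2]
[ 12.8  15.3  67.6  -0.   97.2 -67.5]
```

View pics/s2.png

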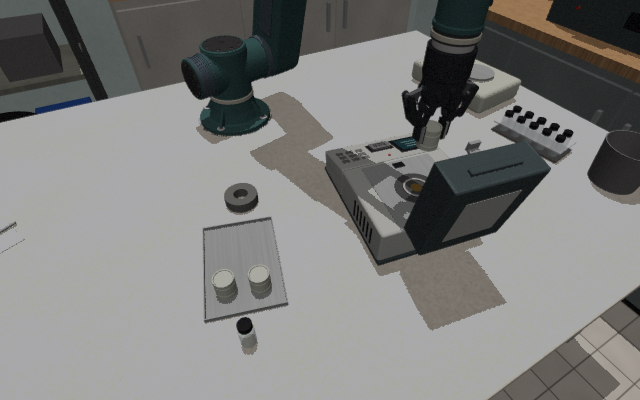

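The cup at (432,135) is held upright above the analyser, and the lid is open. I'm carrying it to the tray.

```bash
python3 -m inch '[{"tx":0.003,"ty":-0.02,"tz":0,"rx":0,"ry":0,"rz":0,"claw":255},{"tx":0.01,"ty":-0.065,"tz":0,"rx":0,"ry":0,"rz":1,"claw":255},{"tx":0.018,"ty":-0.115,"tz":0,"rx":0,"ry":0,"rz":2,"claw":255},{"tx":0.026,"ty":-0.165,"tz":0,"rx":0,"ry":0,"rz":3,"claw":255},{"tx":0.034,"ty":-0.215,"tz":0,"rx":0,"ry":0,"rz":4,"claw":255},{"tx":0.042,"ty":-0.265,"tz":0,"rx":0,"ry":0,"rz":5,"claw":255},{"tx":0.05,"ty":-0.315,"tz":0,"rx":0,"ry":0,"rz":6,"claw":255},{"tx":0.056,"ty":-0.35,"tz":0,"rx":0,"ry":0,"rz":6,"claw":255},{"tx":0.0585,"ty":-0.3705,"tz":0,"rx":0,"ry":0,"rz":6,"claw":255},{"tx":0.0585,"ty":-0.3705,"tz":0,"rx":0,"ry":0,"rz":6,"claw":255}]' 35
python3 -m inch '[{"tx":0,"ty":0,"tz":0,"rx":0,"ry":0,"rz":0,"claw":255},{"tx":0,"ty":0,"tz":0.02,"rx":0,"ry":0,"rz":0,"claw":255},{"tx":0,"ty":0,"tz":0.06,"rx":0,"ry":0,"rz":0,"claw":255},{"tx":0,"ty":0,"tz":0.1,"rx":0,"ry":0,"rz":0,"claw":255},{"tx":0,"ty":0,"tz":0.13,"rx":0,"ry":0,"rz":0,"claw":255},{"tx":0,"ty":0,"tz":0.15,"rx":0,"ry":0,"rz":0,"claw":255},{"tx":0,"ty":0,"tz":0.16,"rx":0,"ry":0,"rz":0,"claw":255},{"tx":0,"ty":0,"tz":0.16,"rx":0,"ry":0,"rz":0,"claw":255}]' 35
python3 - <<'E'
from h import *
b=np.radians(-15.7);ty=np.array([-np.sin(b),np.cos(b),0])
plan([.478,-.162,.04],frame(-up,ty))
c=save('scene','pics/s3.png');P=world(c)
cv2.imwrite('pics/s3c.png',cv2.resize(c['img'][130:370,140:400,::-1],None,fx=2.3,fy=2.3))
E
```

```text
t: 10.28
ee_pos: [0.4769, -0.1634, 0.2485]
eef_rot: [[-0.962, 0.274, -0.002], [0.274, 0.962, -0.0], [0.001, -0.001, -1.0]]
wrist_force: [0.0, -0.1, -0.5]
finger_gap: 0.0389
grip_force: 35.5
t: 11.28
ee_pos: [0.4783, -0.1612, 0.0887]
eef_rot: [[-0.963, 0.27, -0.001], [0.27, 0.963, -0.0], [0.001, -0.0, -1.0]]
wrist_force: [-0.5, -1.6, -0.8]
finger_gap: 0.0393
grip_force: 35.5
t 11.28 shift mm [ 0.  -0.8 48.7] rot [-0.02 -0.07  0.06] at [ 0.4783 -0.1612  0.0887] F [-0.5 -1.6 -0.8]
```

View pics/s3c.png

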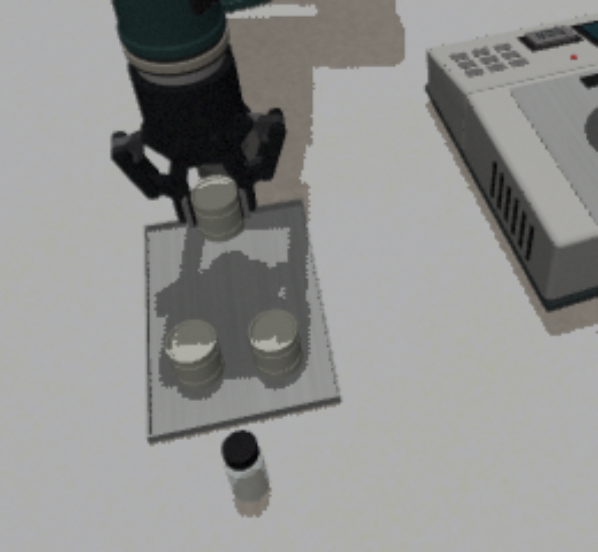

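The cup, at crop (217,207), is upright over the free half and clear of the spares at (192,352) and (275,340). I'm lowering it and watching the force.

```bash
python3 -m inch '[{"tx":0,"ty":0,"tz":0.02,"rx":0,"ry":0,"rz":0,"claw":255},{"tx":0,"ty":0,"tz":0.035,"rx":0,"ry":0,"rz":0,"claw":255},{"tx":0,"ty":0,"tz":0.042,"rx":0,"ry":0,"rz":0,"claw":255},{"tx":0,"ty":0,"tz":0.045,"rx":0,"ry":0,"rz":0,"claw":255},{"tx":0,"ty":0,"tz":0.046,"rx":0,"ry":0,"rz":0,"claw":255},{"tx":0,"ty":0,"tz":0.047,"rx":0,"ry":0,"rz":0,"claw":255},{"tx":0,"ty":0,"tz":0.047,"rx":0,"ry":0,"rz":0,"claw":255}]' 35
python3 - <<'E'
from h import *
P=world(save('scene','pics/s4.png'))
m=(np.hypot(P[...,0]-.475,P[...,1]+.162)<.013)&(P[...,2]>.02)&(P[...,2]<.1)
print('cup top z',np.percentile(P[m][:,2],[5,50,95]).round(4),m.sum())
m=(np.hypot(P[...,0]-.5949,P[...,1]+.1608)<.013)&(P[...,2]>.02);print('spare top',np.percentile(P[m][:,2],[5,50,95]).round(4))
E
```

```text
t: 12.2
ee_pos: [0.4786, -0.162, 0.0425]
eef_rot: [[-0.963, 0.271, 0.0], [0.271, 0.963, -0.001], [-0.001, -0.001, -1.0]]
wrist_force: [0.3, -0.2, -0.6]
finger_gap: 0.0394
grip_force: 35.5
cup top z [0.0419 0.0437 0.0452] 97
spare top [0.0396 0.0413 0.0431]
```

```bash
python3 -m inch '[{"tx":0,"ty":0,"tz":0.001,"rx":0,"ry":0,"rz":0,"claw":255},{"tx":0,"ty":0,"tz":0.002,"rx":0,"ry":0,"rz":0,"claw":255},{"tx":0,"ty":0,"tz":0.0025,"rx":0,"ry":0,"rz":0,"claw":255},{"tx":0,"ty":0,"tz":0.0025,"rx":0,"ry":0,"rz":0,"claw":255}]' 35
```

```text
t: 12.75
ee_pos: [0.4785, -0.162, 0.0402]
eef_rot: [[-0.963, 0.271, -0.0], [0.271, 0.963, -0.001], [-0.0, -0.001, -1.0]]
wrist_force: [-2.3, 0.2, 4.3]
finger_gap: 0.0393
grip_force: 35.9
```

Contact: the wrist reads 4.3 N upward. I'm opening gently and retreating straight up.

```bash
python3 -m inch '[{"tx":0,"ty":0,"tz":0,"rx":0,"ry":0,"rz":0,"claw":110},{"tx":0,"ty":0,"tz":0,"rx":0,"ry":0,"rz":0,"claw":80},{"tx":0,"ty":0,"tz":0,"rx":0,"ry":0,"rz":0,"claw":50},{"tx":0,"ty":0,"tz":0,"rx":0,"ry":0,"rz":0,"claw":40},{"tx":0,"ty":0,"tz":0,"rx":0,"ry":0,"rz":0,"claw":40},{"tx":0,"ty":0,"tz":-0.02,"rx":0,"ry":0,"rz":0,"claw":40},{"tx":0,"ty":0,"tz":-0.06,"rx":0,"ry":0,"rz":0,"claw":40},{"tx":0,"ty":0,"tz":-0.11,"rx":0,"ry":0,"rz":0,"claw":40},{"tx":0,"ty":0,"tz":-0.16,"rx":0,"ry":0,"rz":0,"claw":40},{"tx":0,"ty":0,"tz":-0.16,"rx":0,"ry":0,"rz":0,"claw":40}]' 20
python3 - <<'E'
from h import *
c=save('scene','pics/s5.png');P=world(c)
cv2.imwrite('pics/s5c.png',cv2.resize(c['img'][100:340,180:580,::-1],None,fx=2,fy=2))
m=(np.hypot(P[...,0]-.475,P[...,1]+.162)<.04)&(P[...,2]>.032)&(P[...,2]<.06);q=P[m]
print(q.mean(0).round(4),np.percentile(q[:,2],[5,50,95]).round(4))
print(status.observe()['ee_pos'].round(3))
E
```

```text
t: 14.0
ee_pos: [0.481, -0.1629, 0.2055]
eef_rot: [[-0.963, 0.271, 0.01], [0.271, 0.963, -0.006], [-0.011, -0.003, -1.0]]
wrist_force: [-0.4, -0.0, -0.1]
finger_gap: 0.0721
grip_force: 0.0
[ 0.4786 -0.1622  0.0409] [0.0348 0.0414 0.044 ]
[ 0.48  -0.162  0.202]
```

View pics/s5c.png

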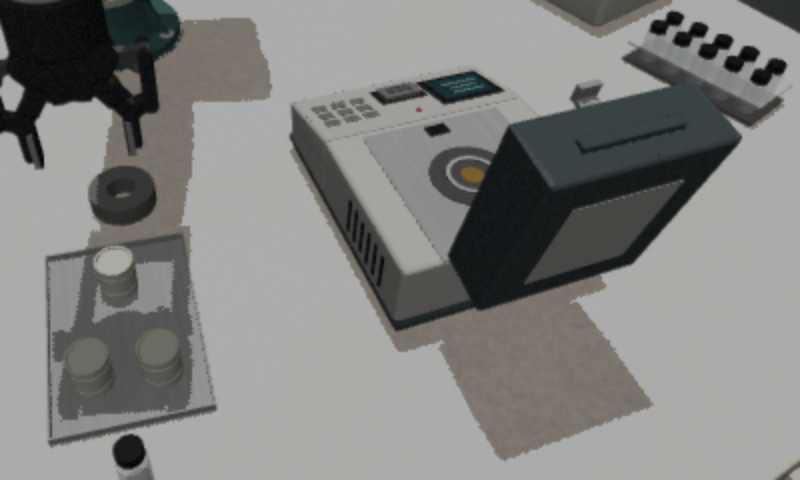

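The sample cup stands upright in the tray at (116,275), the lid is open, and the gripper is clear of everything.

```bash
python3 -c "
from plant import workorder;print(workorder.job_done())"
```

```text
the job is handed in; nothing more can be done
None
```

The job is handed in: the lid sprang open on the key press, and the sample cup stands upright in the free half of the tray. The last picture showed the spare cups, vial and ring in place; no verdict was returned.

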